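# Roll-check two microscope shafts and reject the bent one

### The job

Check the two steel guide shafts for straightness: with the wooden paddle, its rubber face laid over the middle of a shaft, roll each shaft in turn one full turn away from the robot along the flat stone plate, in light contact and never pressing harder than 15 N, and leave it where it stops. Then put the paddle back flat on the bench, and lay the shaft that wobbled and lifted the paddle in the grey tray. Leave the shaft that rolled true on the plate, and do not disturb the other things.

Things in the scene. Friction and masses are not known exactly. Their poses are not given: they have to be found in the camera images.
- shaft_1: One of two like steel shafts, 16 mm diameter, 110 mm long, 0.12-0.23 kg, lying across the near part of the plate. Origin: axis, mid-length. y: along it; z: up at the start, turns as it rolls. One of the two, either, is bent: a bow of 3 mm at mid-length, sideways at the start; once each turn it lifts a paddle over its middle 2 to 3 mm. A turn carries it 50 mm, the paddle 100 mm.
- shaft_2: One of two like steel shafts, 16 mm diameter, 110 mm long, 0.12-0.23 kg, lying across the near part of the plate. Origin: axis, mid-length. y: along it; z: up at the start, turns as it rolls. One of the two, either, is bent: a bow of 3 mm at mid-length, sideways at the start; once each turn it lifts a paddle over its middle 2 to 3 mm. A turn carries it 50 mm, the paddle 100 mm.
- plate: Flat dark grey stone inspection plate fixed to the bench, 250 mm along its x, 300 mm along its y, 20 mm thick; origin at the centre of its underside, the flat top 20 mm above. Its x points away from the robot: the rolling direction. A strip 6 mm wide and 4 mm high along both x ends keeps shafts from rolling off. The shafts start with at least 80 mm of free plate beyond them.
- paddle: Loose wooden paddle, rubber face down, on the bench beside the plate, 0.13-0.21 kg. Sole 120 mm along x, 50 along y, 10 thick; origin at the centre of its underside. A grip rib across its middle, 18 mm thick along x, 46 along y, stands from 10 to 52 mm above the underside. The rubber gives about 1 mm per 8 N, so press by force, not by height.
- tray: Open grey plastic reject tray fixed to the bench beside the plate (on the side where the paddle is not), outside 95 mm along its x by 160 mm along its y by 28 mm high, walls and floor 4 mm; origin at the centre of its underside. A shaft lies in it along y.
- collar: Bystander, to be left alone: brass collar, 22 mm diameter, 12 mm high, standing on the far part of the plate, on its middle line. Origin at its underside.
- board: Bystander, to be left alone: green circuit board 60 x 85 x 6 mm lying on the bench beyond the tray or paddle. Origin at its underside.
- flux: Bystander, to be left alone: small amber bottle, 34 mm diameter, 75 mm high, beyond the tray or paddle. Origin at its underside.
- spool: Bystander, to be left alone: grey spool, 60 mm diameter, 38 mm high, beyond the plate. Origin at its underside.
- dish: Bystander, to be left alone: shallow steel dish, 70 mm diameter, 20 mm high, beyond the plate. Origin at its underside.
- driver: Bystander, to be left alone: screwdriver 160 mm long, lying on the robot's left, nearer than the plate. Origin at the middle of its underside.
- brush: Bystander, to be left alone: small brush 150 mm long, lying on the robot's right, nearer than the plate. Origin at the middle of its underside.
Mind the look-alikes: they are no part of the job. Leave any blue or green look-alike of the paddle alone.

How it is judged:
On the way, in this order (a step that is already met when the one before it is completed fails the run):
1. a shaft has been turned half over under the paddle, between paddle and plate (((angle between shaft_1's own z axis and vertical above 2.5 rad and contact force between paddle and shaft_1 above 0.3 N and contact force between shaft_1 and plate above 0.3 N) or (angle between shaft_2's own z axis and vertical above 2.5 rad and contact force between paddle and shaft_2 above 0.3 N and contact force between shaft_2 and plate above 0.3 N))), for 0.03 s.
2. that shaft has been rolled one turn along the plate (at least 42 mm), still between paddle and plate (((distance of shaft_1 from where it was at the start of the episode above 0.042 m and contact force between paddle and shaft_1 above 0.3 N and contact force between shaft_1 and plate above 0.3 N) or (distance of shaft_2 from where it was at the start of the episode above 0.042 m and contact force between paddle and shaft_2 above 0.3 N and contact force between shaft_2 and plate above 0.3 N))), for 0.03 s.
3. with the first left at least 25 mm from its start, the other shaft has been turned half over under the paddle ((((angle between shaft_1's own z axis and vertical above 2.5 rad and contact force between paddle and shaft_1 above 0.3 N and contact force between shaft_1 and plate above 0.3 N) and distance of shaft_2 from where it was at the start of the episode above 0.025 m) or ((angle between shaft_2's own z axis and vertical above 2.5 rad and contact force between paddle and shaft_2 above 0.3 N and contact force between shaft_2 and plate above 0.3 N) and distance of shaft_1 from where it was at the start of the episode above 0.025 m))), for 0.03 s.
4. the other shaft has been rolled one turn along the plate (at least 42 mm), still between paddle and plate ((((distance of shaft_1 from where it was at the start of the episode above 0.042 m and contact force between paddle and shaft_1 above 0.3 N and contact force between shaft_1 and plate above 0.3 N) and distance of shaft_2 from where it was at the start of the episode above 0.025 m) or ((distance of shaft_2 from where it was at the start of the episode above 0.042 m and contact force between paddle and shaft_2 above 0.3 N and contact force between shaft_2 and plate above 0.3 N) and distance of shaft_1 from where it was at the start of the episode above 0.025 m))), for 0.03 s.
At the end, for the whole second after the job is handed in: Bent shaft lying level in the tray, its middle inside the tray and under 22 mm above the tray's underside; straight shaft lying on the plate; paddle flat on the bench, rubber face down, underside under 4 mm above the bench; all three at rest (x of shaft_2 in the frame of tray between -0.045 and 0.045 m and y of shaft_2 in the frame of tray between -0.078 and 0.078 m and z of shaft_2 in the frame of tray between 0 and 0.022 m and angle between shaft_2's own y axis and vertical between 1.3 and 1.84 rad and x of shaft_1 in the frame of plate between -0.125 and 0.125 m and y of shaft_1 in the frame of plate between -0.15 and 0.15 m and z of shaft_1 in the frame of plate between 0.024 and 0.032 m and height (world z) of paddle below 0.004 m and angle between paddle's own z axis and vertical below 0.1 rad and linear speed of each of shaft_1, shaft_2, paddle below 0.02 m/s); the robot touches nothing.
It fails at once if the paddle pressed on a shaft with more than 15 N (contact force between paddle and shaft_1 above 15 N or contact force between paddle and shaft_2 above 15 N).
It fails at once if a shaft fell off the plate to the bench (height (world z) of any of shaft_1, shaft_2 below 0.0095 m).
It fails at once if a bystander was moved more than 30 mm (distance of any of collar, board, flux, spool, dish, driver, brush from where it was at the start of the episode above 0.03 m).
It also fails if it takes over 72 s, if anything falls off the work surface, if the arm or the gripper's body presses on something with over 40 N, if the wrist force passes 120 N, or if a joint passes its speed limit or range.

### The arm

A 6-joint arm with a two-finger parallel gripper is mounted at the origin on the work surface. World frame = base frame: x ahead of the robot, y to its left, z up, the work surface at z = 0. Lengths are in m, angles in rad, forces in N, time in s.
With the tool pointing down it reaches from about 0.3 to 0.875 m from the base axis. Payload 6.4 kg.
Tool frame: the origin (TCP) lies between the finger pads; the fingertips stand robot.tcp_to_tips ahead of it and the grasp point (between the pads) lies 2 mm behind it (robot.tcp_to_tips is the distance from the TCP to the fingertips, in m); z points along the fingers, y is the direction in which the jaws open and shut (so a half turn about z gives the same grasp; the last joint's range is limited). The gripper opens to 88 mm and grips with 3 to 60 N. Pads are 18 mm wide; open, the fingers measure 123 mm over their backs; the gripper's body (75 mm by 187 mm) begins 45 mm behind the grasp point.
Start: joints at [0.921, 0.181, 1.607, -0, 1.354, -0.206], TCP at [0.247, 0.519, 0.256] pointing down, gripper open.
Joint ranges: [-2.99, 2.99], [-0.89, 2.07], [0.3, 2.58], [-1.14, 4.28], [0, 2.63], [-3.12, 3.12]. Speed limits (rad/s): [2.57, 2.57, 3.01, 3.14, 3.14, 3.14].

### API

Orientations are given as [roll, pitch, yaw] about the fixed x, y, z axes, in that order (R = Rz(yaw) Ry(pitch) Rx(roll)).
In Python, from station import robot, imaging, sign_off gives the robot as it stands.
- The arm moves only by the shell command python3 -m inch 'ROWS' [OPENING] [FORCE]. ROWS is JSON, a list of rows, each a list of 2 entries, a list of its own where there are three numbers: the shift along the world's x, y, z scaled (see below), then the turn, a rotation vector about the world's x, y, z scaled (see below). In form: [[[tx, ty, tz], [wx, wy, wz]], ...]. A call has 1 to 8 rows; each row shifts and turns the commanded pose from where the row before left it; what a row does not reach is not made up. The controller multiplies each number of a shift by 0.2 m and each number of a turn by 4 degrees. A row lasts 1/12 s, in which the tool goes at most 41.7 mm and 7.16 degrees, less where a joint would pass 70% of its speed; a pose out of reach is approached as far as the arm can. A call with a number of a shift or a turn outside -1 to 1 is refused whole. A call with a gripper value outside its range is refused whole. OPENING is the gripper command: -1 is shut, 1 is fully open, values between are in proportion, set as the call begins (- or left out, the last holds). The fingers move at their own pace and stop on an object; FORCE is the grip in N (left out, the last holds). Time passes only in rows, so rows that do not move let the fingers close. It gives the time, the measured TCP pose, the force and the opening at its end, in the units of the state.
- robot.sense(): the state, without advancing time (a new reading comes with each control period).
- imaging.capture(name): name is "scene" or "top"; returns a dict with "pixels" (480x640x3 uint8, red, green, blue), "camera_matrix" (3x3 intrinsics, pixels), "cam_to_world" (4x4, takes a point from camera to world coordinates). Camera axes: x right, y down, z forward; pixel columns grow to the right and rows downward; lengths in m; the calibration is good to about 2 mm. A picture is of the moment at which its call begins. There is no depth.
- sign_off(): hands the job in, once; it reports no verdict.
The state is a dict: "clock": time; "q": joint angles; "joint_velocities": joint speeds; "effort": joint torques, N m; "eef_pos": TCP position; "tool_rot": TCP orientation; "force": force on the tool from outside, world axes, zero at the start; "wrist_torque": the same for the moment, N m; "grip_width": opening from 0.0 (shut) to 1.0 (fully open).
Only numpy, scipy, OpenCV 4.12 (cv2) and the standard library are available. Lean on these libraries where they do the work, as an engineer would, in place of code of your own. Each camera call takes 0.05 s, during which the arm holds its last target.

## Working session

There is one attempt and no reset: what is moved stays moved. The work goes in short steps, Python scripts to look and compute and a shell command to move; the robot and the scene stay as the last step left them, time stands still between calls to the robot, and variables do not carry over. Pictures are saved under pics/ and viewed, and the job is handed in when it is done.

```bash
ls; mkdir -p pics
python3 - <<'E'
from station import robot, imaging
import cv2
print(robot.sense(), robot.tcp_to_tips)
for n in("scene","top"):
    c=imaging.capture(n); cv2.imwrite(f"pics/{n}0.png",c["pixels"][:,:,::-1]); print(n,c["camera_matrix"],c["cam_to_world"])
E
```

```text
pics
{'clock': 0.0, 'q': array([ 9.20717758e-01,  1.81519459e-01,  1.60799173e+00,  7.66163079e-06,
        1.35376294e+00, -2.06279850e-01]), 'joint_velocities': array([ 4.08735600e-05, -3.81316707e-04, -3.60524090e-04, -7.15059474e-04,
        1.67951051e-03,  1.27787575e-04]), 'effort': array([-1.50978724e-05, -4.33866692e+01, -3.41846681e+01,  7.02695525e-02,
        3.86535272e-02, -1.53326564e-04]), 'eef_pos': array([0.24655807, 0.51891269, 0.2548301 ]), 'tool_rot': array([-3.13994836e+00, -3.51719351e-04,  2.69779199e+00]), 'force': array([-0.24949828,  0.95746394,  0.31342849]), 'wrist_torque': array([-0.02327538, -0.0110602 ,  0.04104486]), 'grip_width': 0.995938211353676} 0.017
scene [[579.22755324   0.         317.94261871]
 [  0.         579.22755324 243.03651641]
 [  0.           0.           1.        ]] [[-0.21426098  0.81043217 -0.54524483  1.11078163]
 [ 0.97664986  0.16876265 -0.13294445  0.0818368 ]
 [-0.0157255  -0.5609981  -0.82766771  0.9916653 ]
 [ 0.          0.          0.          1.        ]]
top [[544.41370621   0.         311.87166656]
 [  0.         544.41370621 236.26378805]
 [  0.           0.           1.        ]] [[-0.01110099 -0.99323609  0.11558046  0.33385495]
 [-0.99984095  0.01263902  0.01258263 -0.05741713]
 [-0.01395834 -0.1154224  -0.99321842  1.43899762]
 [ 0.          0.          0.          1.        ]]
```

View pics/scene0.png

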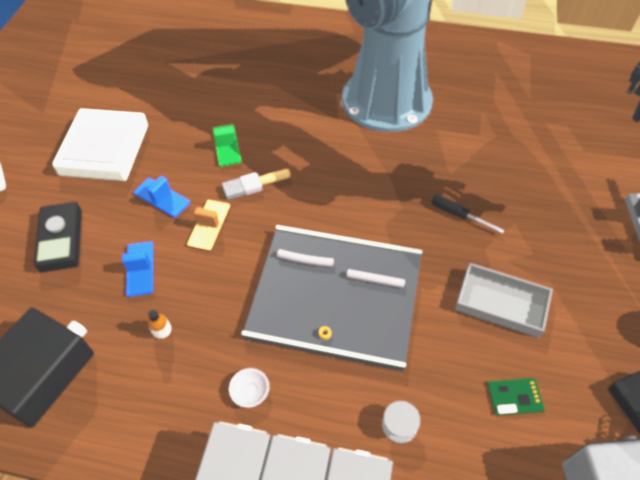

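View pics/top0.png

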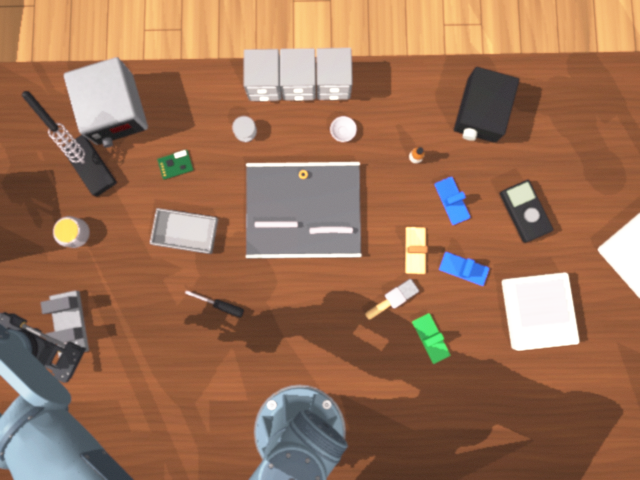

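The paddle candidates in the top view are wood (416,250), blue (453,200), blue (465,268) and green (431,338). Only the one at (416,250) is wood coloured, and it lies beside the plate. I'll confirm it in a crop and measure.

```bash
cat > h.py <<'E'
from station import robot, imaging
import cv2, numpy as np
def ray(c,u,v,z):
    T=c["cam_to_world"];d=T[:3,:3]@np.linalg.solve(c["camera_matrix"],[u,v,1.]);o=T[:3,3]
    return o+d*(z-o[2])/d[2]
def proj(c,p):
    T=c["cam_to_world"];q=c["camera_matrix"]@(T[:3,:3].T@(np.array(p)-T[:3,3]));return q[:2]/q[2]
def crop(c,name,x0,y0,w,h,k):
    p=c["pixels"][y0:y0+h,x0:x0+w,::-1]
    cv2.imwrite(f"pics/{name}.png",cv2.resize(p,None,fx=k,fy=k,interpolation=cv2.INTER_CUBIC))
E
python3 - <<'E'
from h import *
c=imaging.capture("top")
crop(c,"t1",235,150,200,140,4)
crop(c,"t1tray",140,200,90,60,8)
s=imaging.capture("scene"); crop(s,"s1",180,180,260,190,3)
E
```

```text
(no output)
```

View pics/t1.png

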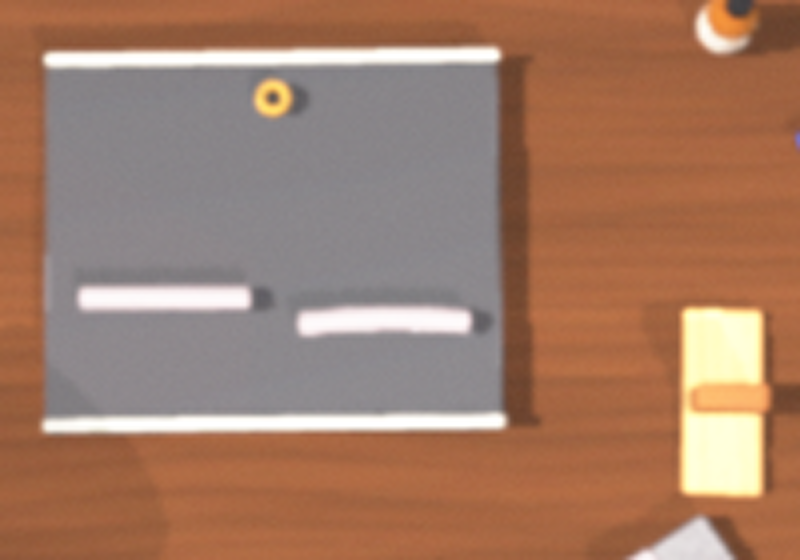

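View pics/s1.png

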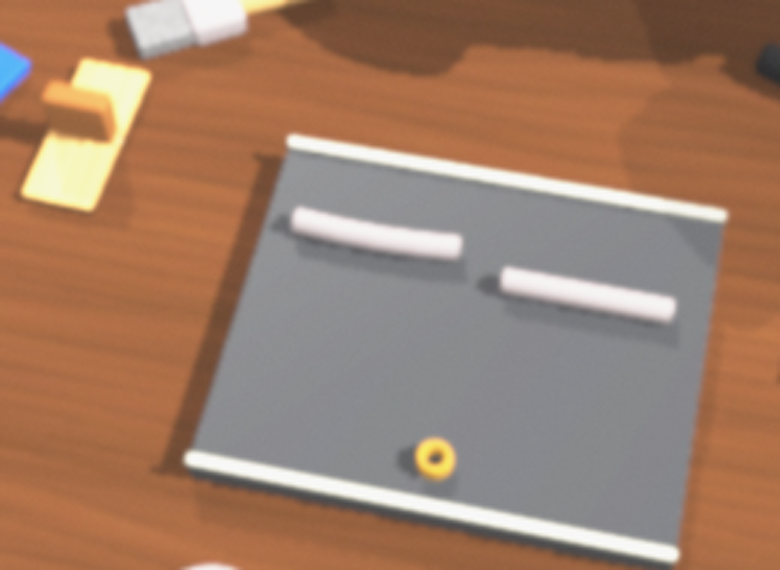

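View pics/t1tray.png

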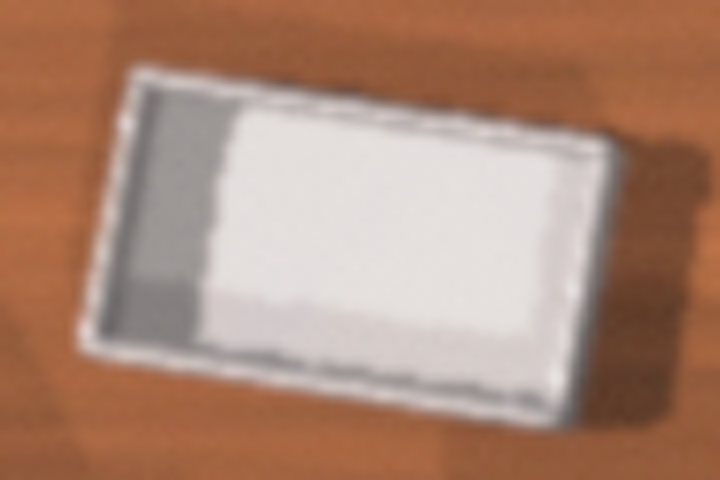

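The crops show the wooden paddle at about t1 (725,398), with no other wood piece. The right shaft at (385,320) looks bowed away from the robot. The left shaft at (165,298) looks straight.

Run:
```python
from h import *
np.set_printoptions(precision=4,suppress=True)
c=imaging.capture("top");s=imaging.capture("scene")
f=lambda u,v,z,x0=235,y0=150,k=4:ray(c,x0+(u+.5)/k-.5,y0+(v+.5)/k-.5,z)
g=lambda u,v,z:ray(s,180+(u+.5)/3-.5,180+(v+.5)/3-.5,z)
print("plate strip outer corners z.024"); 
for p in [(44,54),(500,48),(505,428),(43,431)]: print(f(*p,.024))
print("shafts L ends, R ends (z .032 top->axis use .028)")
for p in [(78,298),(252,298),(165,298),(297,323),(471,321),(385,319)]: print(p,f(*p,.03))
print("collar",f(273,98,.032))
print("paddle sole corners z.01")
for p in [(682,308),(763,310),(762,496),(682,494)]: print(f(*p,.01))
print("rib top z.052"); 
for p in [(692,398),(770,398),(730,384),(730,411)]: print(f(*p,.052))
print("scene shafts");
for p in [(292,217),(462,244),(502,275),(675,306)]: print(g(*p,.03))
print("scene paddle sole"); 
for p in [(83,60),(151,71),(93,210),(22,193)]: print(g(*p,.01))
print("tray rim")
for p in [(133,68),(612,140),(570,425),(82,348)]: print(f(*p,.028,140,200,8))
```

```text
plate strip outer corners z.024
[0.6968 0.1347 0.024 ]
[ 0.6965 -0.1685  0.024 ]
[ 0.4436 -0.1664  0.024 ]
[0.4453 0.1347 0.024 ]
shafts L ends, R ends (z .032 top->axis use .028)
(78, 298) [0.5317 0.1112 0.03  ]
(252, 298) [ 0.5302 -0.0027  0.03  ]
(165, 298) [0.531  0.0542 0.03  ]
(297, 323) [ 0.5134 -0.0319  0.03  ]
(471, 321) [ 0.5132 -0.1453  0.03  ]
(385, 319) [ 0.5153 -0.0893  0.03  ]
collar [ 0.6629 -0.0177  0.032 ]
paddle sole corners z.01
[ 0.5226 -0.286   0.01  ]
[ 0.5206 -0.3393  0.01  ]
[ 0.3981 -0.3343  0.01  ]
[ 0.4    -0.2822  0.01  ]
rib top z.052
[ 0.4591 -0.2838  0.052 ]
[ 0.4585 -0.3334  0.052 ]
[ 0.4678 -0.3083  0.052 ]
[ 0.4505 -0.3077  0.052 ]
scene shafts
[ 0.5149 -0.1477  0.03  ]
[ 0.5126 -0.0333  0.03  ]
[ 0.5305 -0.0032  0.03  ]
[0.5307 0.109  0.03  ]
scene paddle sole
[ 0.4021 -0.3347  0.01  ]
[ 0.4018 -0.2835  0.01  ]
[ 0.5246 -0.2865  0.01  ]
[ 0.5213 -0.3387  0.01  ]
tray rim
[0.5781 0.37   0.028 ]
[0.552  0.2116 0.028 ]
[0.4583 0.2244 0.028 ]
[0.4855 0.3847 0.028 ]
```

```bash
R='[[0.048,-0.188,0],[0,0,-0.757]]'; python3 -m inch '[[[0.048,-0.188,0],[0,0,-0.757]],[[0.048,-0.188,0],[0,0,-0.757]],[[0.048,-0.188,0],[0,0,-0.757]],[[0.048,-0.188,0],[0,0,-0.757]],[[0.048,-0.188,0],[0,0,-0.757]],[[0.048,-0.188,0],[0,0,-0.757]],[[0.048,-0.188,0],[0,0,-0.757]],[[0.048,-0.188,0],[0,0,-0.757]]]' -0.1
python3 -m inch '[[[0.048,-0.188,0],[0,0,-0.757]],[[0.048,-0.188,0],[0,0,-0.757]],[[0.048,-0.188,0],[0,0,-0.757]],[[0.048,-0.188,0],[0,0,-0.757]],[[0.048,-0.188,0],[0,0,-0.757]],[[0.048,-0.188,0],[0,0,-0.757]],[[0.048,-0.188,0],[0,0,-0.757]],[[0.048,-0.188,0],[0,0,-0.757]]]'
python3 -m inch '[[[0.048,-0.188,0],[0,0,-0.757]],[[0.048,-0.188,0],[0,0,-0.757]],[[0.048,-0.188,0],[0,0,-0.757]],[[0.048,-0.188,0],[0,0,-0.757]],[[0.048,-0.188,0],[0,0,-0.757]],[[0.048,-0.188,0],[0,0,-0.757]],[[0,0,0],[0,0,0]]]'
```

```text
clock: 0.97
eef_pos: [0.3236, 0.2169, 0.2558]
tool_rot: [3.141, 0.0, 2.273]
force: [2.0, -0.0, -0.2]
grip_width: 0.453
clock: 1.63
eef_pos: [0.4005, -0.0844, 0.256]
tool_rot: [3.141, 0.001, 1.849]
force: [0.9, 1.0, 0.2]
grip_width: 0.454
clock: 2.22
eef_pos: [0.4585, -0.3139, 0.255]
tool_rot: [3.141, 0.002, 1.528]
force: [-1.9, 0.2, 0.1]
grip_width: 0.45
```

```bash
python3 -m inch '[[[0.005,0.025,-0.18],[0,0,0]],[[0,0,-0.18],[0,0,0]],[[0,0,-0.18],[0,0,0]],[[0,0,-0.18],[0,0,0]],[[0,0,-0.18],[0,0,0]],[[0,0,-0.12],[0,0,0]],[[0,0,0],[0,0,0]]]'
python3 - <<'E'
from h import *
c=imaging.capture("top");crop(c,"t2",370,190,100,100,6)
c=imaging.capture("scene");crop(c,"s2",150,150,130,130,5)
E
```

```text
clock: 2.8
eef_pos: [0.4558, -0.2994, 0.0464]
tool_rot: [-3.134, -0.007, 1.535]
force: [-0.7, 0.6, 0.1]
grip_width: 0.447
```

View pics/t2.png

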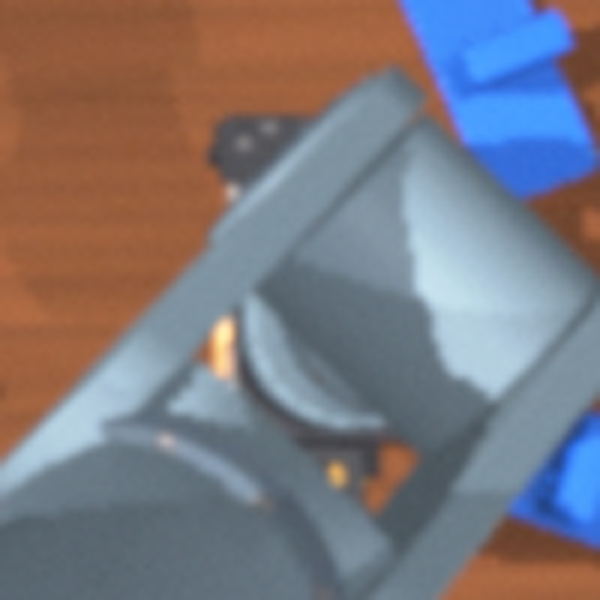

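View pics/s2.png

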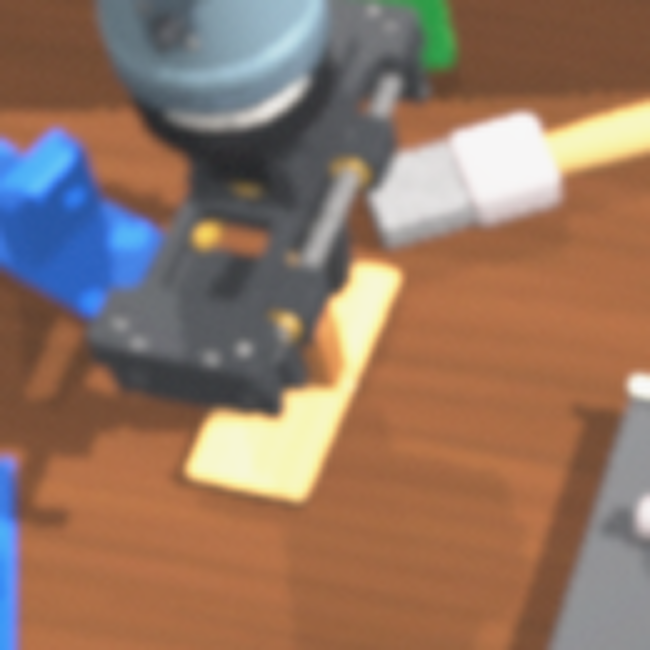

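```bash
python3 -c "
from station import robot;print(robot.sense()['eef_pos'],robot.sense()['tool_rot'])"; python3 -m inch '[[[0,-0.015,-0.035],[0,0,0]],[[0,0,-0.02],[0,0,0]],[[0,0,0],[0,0,0]],[[0,0,0],[0,0,0]]]'
```

```text
[ 0.45875897 -0.30228541  0.05152209] [-3.14021744e+00 -1.37411017e-03  1.53546657e+00]
clock: 3.23
eef_pos: [0.4595, -0.3064, 0.0416]
tool_rot: [3.141, 0.001, 1.535]
force: [-0.5, 0.3, -1.4]
grip_width: 0.45
```

```bash
python3 -m inch '[[[0,-0.012,-0.036],[0,0,0]],[[0,0,0],[0,0,0]],[[0,0,0],[0,0,0]]]';python3 -m inch '[[[0,0,0],[0,0,0]],[[0,0,0],[0,0,0]],[[0,0,0],[0,0,0]],[[0,0,0],[0,0,0]],[[0,0,0],[0,0,0]],[[0,0,0],[0,0,0]]]' -1 40
```

```text
clock: 3.48
eef_pos: [0.4589, -0.3082, 0.0333]
tool_rot: [-3.141, -0.0, 1.535]
force: [0.2, 1.0, -0.0]
grip_width: 0.451
clock: 3.98
eef_pos: [0.4593, -0.3084, 0.0336]
tool_rot: [3.141, 0.0, 1.535]
force: [1.1, -0.1, 0.1]
grip_width: 0.199
```

```bash
python3 -m inch '[[[0,0,0.1],[0,0,0]],[[0,0,0.1],[0,0,0]],[[0,0.05,0.1],[0,0,0.4]],[[0.0145,0.15,0.05],[0,0,0]],[[0.029,0.18,0],[0,0,0]],[[0.029,0.18,0],[0,0,0]],[[0.029,0.18,0],[0,0,0]],[[0.029,0.18,0],[0,0,0]]]'
python3 -m inch '[[[0.015,0.157,0],[0,0,0]],[[0,0,0],[0,0,0]],[[0,0,0],[0,0,0]],[[0,0,0],[0,0,0]]]'
```

```text
clock: 4.65
eef_pos: [0.4848, -0.1227, 0.1035]
tool_rot: [-3.141, -0.0, 1.562]
force: [0.5, 0.2, -1.0]
grip_width: 0.198
clock: 4.98
eef_pos: [0.4882, -0.0932, 0.1035]
tool_rot: [-3.142, 0.0, 1.564]
force: [-0.1, 0.0, -0.8]
grip_width: 0.2
```

Run:
```python
from h import *
c=imaging.capture("scene");crop(c,"s3",200,170,240,180,3)
print(robot.sense())
```

```text
{'clock': 5.0333, 'q': array([-4.28670356e-01,  2.09102207e-01,  1.91737716e+00, -4.20862155e-04,
        1.01485371e+00, -4.20265498e-01]), 'joint_velocities': array([-0.01784951,  0.00276618, -0.00345799,  0.00230325,  0.00106911,
        0.00324423]), 'effort': array([ 8.19697045e-01, -3.90574265e+01, -2.79583240e+01,  9.22563463e-02,
        7.81862321e-02, -1.74661956e-03]), 'eef_pos': array([ 0.48824082, -0.09372902,  0.10353438]), 'tool_rot': array([3.14150158e+00, 4.32317055e-04, 1.56261351e+00]), 'force': array([-0.79993158, -0.52065867, -1.91888004]), 'wrist_torque': array([-0.02860884,  0.07776705, -0.00788429]), 'grip_width': 0.1981284614404885}
```

View pics/s3.png

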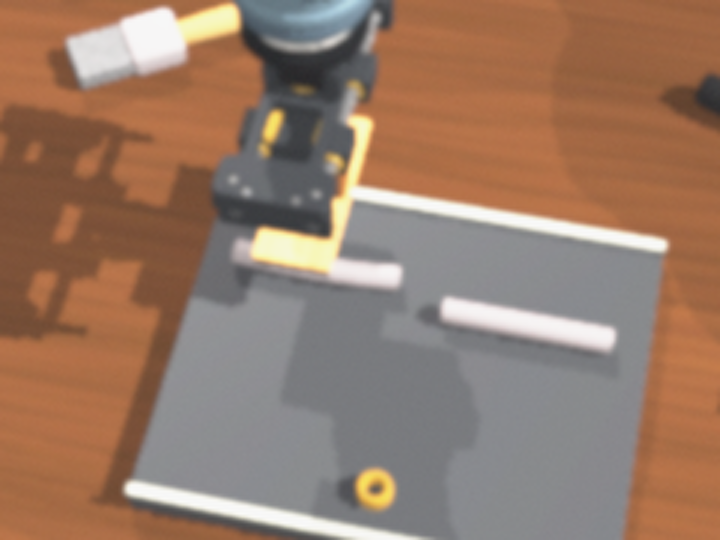

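The paddle hangs level over the middle of the right shaft, with its far edge near s3 (290,250). Descending.

```bash
python3 -m inch '[[[0,0.022,-0.08],[0,0,0]],[[0,0,-0.06],[0,0,0]],[[0,0,-0.01],[0,0,0]],[[0,0,0],[0,0,0]],[[0,0,0],[0,0,0]]]'; python3 -m inch '[[[0,0,-0.005],[0,0,0]],[[0,0,0],[0,0,0]]]'
```

```text
clock: 5.45
eef_pos: [0.4883, -0.0895, 0.0738]
tool_rot: [3.142, 0.0, 1.562]
force: [0.5, -0.1, -0.8]
grip_width: 0.205
clock: 5.62
eef_pos: [0.4886, -0.0891, 0.0731]
tool_rot: [3.141, 0.001, 1.563]
force: [-0.1, 0.3, -0.9]
grip_width: 0.197
```

```bash
python3 -m inch '[[[0,0,-0.007],[0,0,0]],[[0,0,0],[0,0,0]]]'; python3 -m inch '[[[0,0,-0.0025],[0,0,0]],[[0,0,0],[0,0,0]]]';python3 -m inch '[[[0,0,-0.0025],[0,0,0]],[[0,0,0],[0,0,0]]]'
```

```text
clock: 5.78
eef_pos: [0.4883, -0.0886, 0.0713]
tool_rot: [3.141, 0.0, 1.563]
force: [-0.4, 1.0, -1.3]
grip_width: 0.2
clock: 5.95
eef_pos: [0.4882, -0.0884, 0.0707]
tool_rot: [3.142, 0.0, 1.563]
force: [0.7, -0.1, -1.3]
grip_width: 0.202
clock: 6.12
eef_pos: [0.4882, -0.0884, 0.0701]
tool_rot: [-3.142, -0.0, 1.563]
force: [0.8, 0.6, -1.4]
grip_width: 0.203
```

```bash
python3 -m inch '[[[0,0,-0.0025],[0,0,0]],[[0,0,0],[0,0,0]]]'; python3 -m inch '[[[0,0,-0.0025],[0,0,0]],[[0,0,0],[0,0,0]]]'
```

```text
clock: 6.28
eef_pos: [0.4882, -0.0885, 0.0696]
tool_rot: [3.141, 0.0, 1.563]
force: [-0.9, -0.2, -1.0]
grip_width: 0.2
clock: 6.45
eef_pos: [0.4884, -0.0885, 0.0693]
tool_rot: [3.141, 0.0, 1.563]
force: [-0.1, 0.8, 1.4]
grip_width: 0.201
```

```bash
python3 -m inch '[[[0,0,-0.0012],[0,0,0]],[[0,0,0],[0,0,0]]]'; python3 -m inch '[[[0.02,0,0],[0,0,0]],[[0,0,0],[0,0,0]]]'
```

```text
clock: 6.62
eef_pos: [0.4885, -0.0885, 0.0691]
tool_rot: [3.141, 0.0, 1.563]
force: [-0.9, 1.6, 2.1]
grip_width: 0.203
clock: 6.78
eef_pos: [0.493, -0.0886, 0.0692]
tool_rot: [3.14, 0.0, 1.563]
force: [0.4, 1.4, 1.7]
grip_width: 0.202
```

```bash
python3 -m inch '[[[0.02,0,0],[0,0,0]],[[0.02,0,0],[0,0,0]],[[0,0,0],[0,0,0]]]'; python3 -m inch '[[[0.02,0,0],[0,0,0]],[[0,0,0],[0,0,0]]]'
```

```text
clock: 7.03
eef_pos: [0.5013, -0.0886, 0.0692]
tool_rot: [3.14, 0.0, 1.563]
force: [0.4, 1.1, 3.4]
grip_width: 0.198
clock: 7.2
eef_pos: [0.5051, -0.0886, 0.0692]
tool_rot: [3.141, 0.0, 1.563]
force: [0.7, 1.5, 4.1]
grip_width: 0.202
```

```bash
python3 -m inch '[[[0.02,0,0],[0,0,0]],[[0,0,0],[0,0,0]]]'
python3 - <<'E'
from h import *
c=imaging.capture("scene");crop(c,"s4",200,170,240,180,3)
E
```

```text
clock: 7.37
eef_pos: [0.509, -0.0886, 0.0692]
tool_rot: [3.141, 0.0, 1.563]
force: [-0.1, 0.9, 4.3]
grip_width: 0.199
```

View pics/s4.png

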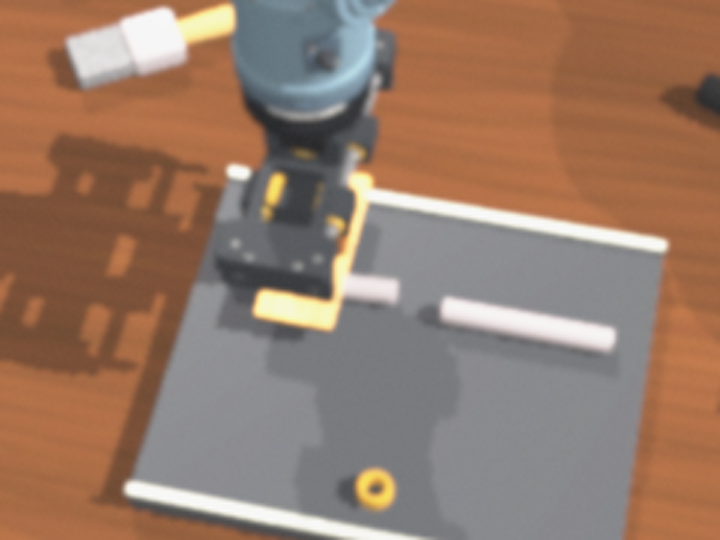

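The shaft is rolling: its visible end moved from about s3 (388,275) to s4 (388,290). Continuing while holding the force down.

```bash
python3 -m inch '[[[0.02,0,0.001],[0,0,0]],[[0,0,0],[0,0,0]]]'; python3 -m inch '[[[0.02,0,0],[0,0,0]],[[0,0,0],[0,0,0]]]';python3 -m inch '[[[0.02,0,0],[0,0,0]],[[0,0,0],[0,0,0]]]'
```

```text
clock: 7.58
eef_pos: [0.5127, -0.0886, 0.0692]
tool_rot: [3.141, 0.0, 1.563]
force: [-0.8, 2.0, 3.9]
grip_width: 0.196
clock: 7.75
eef_pos: [0.5167, -0.0886, 0.0692]
tool_rot: [3.141, 0.0, 1.563]
force: [0.2, 0.2, 5.5]
grip_width: 0.202
clock: 7.92
eef_pos: [0.5207, -0.0886, 0.0692]
tool_rot: [3.141, 0.0, 1.563]
force: [-0.0, 0.7, 4.9]
grip_width: 0.203
```

```bash
python3 -m inch '[[[0.02,0,0.0015],[0,0,0]],[[0,0,0],[0,0,0]]]'; python3 -m inch '[[[0.02,0,0],[0,0,0]],[[0,0,0],[0,0,0]]]'
```

```text
clock: 8.08
eef_pos: [0.5246, -0.0885, 0.0694]
tool_rot: [3.141, 0.0, 1.563]
force: [0.4, 1.2, 2.8]
grip_width: 0.205
clock: 8.25
eef_pos: [0.5287, -0.0885, 0.0694]
tool_rot: [3.141, -0.0, 1.563]
force: [1.1, 0.9, 2.0]
grip_width: 0.201
```

```bash
python3 -m inch '[[[0.02,0,0],[0,0,0]],[[0,0,0],[0,0,0]]]'
```

```text
clock: 8.42
eef_pos: [0.5327, -0.0885, 0.0693]
tool_rot: [3.141, -0.0, 1.563]
force: [0.9, 0.2, 1.9]
grip_width: 0.199
```

```bash
python3 -m inch '[[[0.015,0,0],[0,0,0]],[[0,0,0],[0,0,0]]]'; python3 -m inch '[[[0.01,0,0],[0,0,0]],[[0,0,0],[0,0,0]]]'
```

```text
clock: 8.58
eef_pos: [0.5355, -0.0885, 0.0693]
tool_rot: [3.141, -0.0, 1.563]
force: [0.9, 0.2, 1.0]
grip_width: 0.204
clock: 8.75
eef_pos: [0.5374, -0.0884, 0.0693]
tool_rot: [3.142, -0.0, 1.563]
force: [0.6, 0.2, 1.8]
grip_width: 0.199
```

```bash
python3 -m inch '[[[0.01,0,0.001],[0,0,0]],[[0,0,0],[0,0,0]]]'
```

```text
clock: 8.92
eef_pos: [0.5393, -0.0884, 0.0695]
tool_rot: [-3.141, -0.0, 1.563]
force: [0.4, -0.1, 0.2]
grip_width: 0.198
```

```bash
python3 -m inch '[[[0.01,0,0.001],[0,0,0]],[[0,0,0],[0,0,0]]]'
```

```text
clock: 9.08
eef_pos: [0.5412, -0.0884, 0.0697]
tool_rot: [-3.141, -0.0, 1.563]
force: [0.1, 0.7, 0.6]
grip_width: 0.2
```

```bash
python3 -m inch '[[[0.01,0,0],[0,0,0]],[[0,0,0],[0,0,0]]]'
```

```text
clock: 9.25
eef_pos: [0.5434, -0.0885, 0.0698]
tool_rot: [3.141, -0.0, 1.563]
force: [-0.8, 0.6, 2.2]
grip_width: 0.198
```

```bash
python3 -m inch '[[[0.01,0,0.0005],[0,0,0]],[[0,0,0],[0,0,0]]]'
```

```text
clock: 9.42
eef_pos: [0.5456, -0.0885, 0.0701]
tool_rot: [3.141, -0.0, 1.563]
force: [-0.2, 0.8, 2.7]
grip_width: 0.202
```

```bash
python3 -m inch '[[[0.01,0,0.0005],[0,0,0]],[[0,0,0],[0,0,0]]]'
```

```text
clock: 9.58
eef_pos: [0.5476, -0.0885, 0.0702]
tool_rot: [3.141, 0.0, 1.563]
force: [-0.4, 0.3, 2.4]
grip_width: 0.202
```

```bash
python3 -m inch '[[[0.01,0,0.001],[0,0,0]],[[0.005,0,0.0005],[0,0,0]],[[0,0,0],[0,0,0]]]'
```

```text
clock: 9.83
eef_pos: [0.5506, -0.0885, 0.0705]
tool_rot: [3.141, 0.0, 1.563]
force: [-0.4, 0.8, 4.1]
grip_width: 0.197
```

```bash
python3 -m inch '[[[0.01,0,0.0015],[0,0,0]],[[0.005,0,0.0005],[0,0,0]],[[0,0,0],[0,0,0]]]'
```

```text
clock: 10.08
eef_pos: [0.5536, -0.0885, 0.0708]
tool_rot: [3.141, 0.0, 1.563]
force: [-0.8, 0.9, 4.1]
grip_width: 0.202
```

```bash
python3 -m inch '[[[0.01,0,0.0015],[0,0,0]],[[0.005,0,0.0005],[0,0,0]],[[0,0,0],[0,0,0]]]'
```

```text
clock: 10.33
eef_pos: [0.5565, -0.0885, 0.0711]
tool_rot: [3.141, 0.0, 1.563]
force: [-0.3, 0.3, 2.8]
grip_width: 0.194
```

```bash
python3 -m inch '[[[0.01,0,0.0005],[0,0,0]],[[0.005,0,0],[0,0,0]],[[0,0,0],[0,0,0]]]'
```

```text
clock: 10.58
eef_pos: [0.5596, -0.0885, 0.0713]
tool_rot: [3.141, 0.0, 1.563]
force: [-0.2, 0.6, 4.3]
grip_width: 0.203
```

```bash
python3 -m inch '[[[0.01,0,0],[0,0,0]],[[0.005,0,0],[0,0,0]],[[0,0,0],[0,0,0]]]'
```

```text
clock: 10.83
eef_pos: [0.5626, -0.0885, 0.0713]
tool_rot: [3.141, 0.0, 1.563]
force: [0.8, 1.2, 4.4]
grip_width: 0.2
```

```bash
python3 -m inch '[[[0.01,0,0],[0,0,0]],[[0.005,0,0],[0,0,0]],[[0,0,0],[0,0,0]]]'
```

```text
clock: 11.08
eef_pos: [0.5656, -0.0885, 0.0713]
tool_rot: [3.141, 0.0, 1.563]
force: [0.2, 0.3, 5.1]
grip_width: 0.203
```

```bash
python3 -m inch '[[[0.01,0,0],[0,0,0]],[[0.005,0,0],[0,0,0]],[[0,0,0],[0,0,0]]]'
```

```text
clock: 11.33
eef_pos: [0.5686, -0.0886, 0.0713]
tool_rot: [3.141, 0.0, 1.563]
force: [1.2, 0.5, 3.5]
grip_width: 0.201
```

```bash
python3 -m inch '[[[0.01,0,0],[0,0,0]],[[0.005,0,-0.0005],[0,0,0]],[[0,0,0],[0,0,0]]]'
```

```text
clock: 11.58
eef_pos: [0.5716, -0.0886, 0.0712]
tool_rot: [3.141, 0.0, 1.563]
force: [0.5, -0.6, 5.3]
grip_width: 0.199
```

```bash
python3 -m inch '[[[0.01,0,-0.0005],[0,0,0]],[[0.005,0,-0.0005],[0,0,0]],[[0,0,0],[0,0,0]]]'
```

```text
clock: 11.83
eef_pos: [0.5747, -0.0886, 0.0711]
tool_rot: [3.141, 0.0, 1.563]
force: [0.1, 0.5, 5.0]
grip_width: 0.201
```

```bash
python3 -m inch '[[[0.01,0,-0.001],[0,0,0]],[[0.005,0,-0.0005],[0,0,0]],[[0,0,0],[0,0,0]]]'
```

```text
clock: 12.08
eef_pos: [0.5778, -0.0886, 0.0709]
tool_rot: [3.141, 0.0, 1.563]
force: [1.4, 0.3, 5.4]
grip_width: 0.199
```

```bash
python3 -m inch '[[[0.01,0,-0.001],[0,0,0]],[[0.005,0,-0.001],[0,0,0]],[[0,0,0],[0,0,0]]]'
```

```text
clock: 12.33
eef_pos: [0.5809, -0.0886, 0.0706]
tool_rot: [3.14, 0.0, 1.563]
force: [1.3, 0.7, 5.2]
grip_width: 0.201
```

```bash
python3 -m inch '[[[0.01,0,-0.001],[0,0,0]],[[0.005,0,-0.001],[0,0,0]],[[0,0,0],[0,0,0]]]'
```

```text
clock: 12.58
eef_pos: [0.5839, -0.0886, 0.0702]
tool_rot: [3.14, 0.0, 1.563]
force: [0.6, 0.9, 6.5]
grip_width: 0.203
```

```bash
python3 -m inch '[[[0.01,0,0],[0,0,0]],[[0.005,0,0],[0,0,0]],[[0,0,0],[0,0,0]]]'
```

```text
clock: 12.83
eef_pos: [0.5867, -0.0886, 0.07]
tool_rot: [3.141, 0.0, 1.563]
force: [1.1, -0.0, 4.6]
grip_width: 0.199
```

```bash
python3 -m inch '[[[0.01,0,-0.0005],[0,0,0]],[[0.005,0,-0.001],[0,0,0]],[[0,0,0],[0,0,0]]]'
python3 - <<'E'
from h import *
c=imaging.capture("scene");crop(c,"s5",200,170,240,180,3)
E
```

```text
clock: 13.08
eef_pos: [0.5896, -0.0886, 0.0696]
tool_rot: [3.141, 0.0, 1.563]
force: [2.2, -0.6, 5.1]
grip_width: 0.197
```

View pics/s5.png

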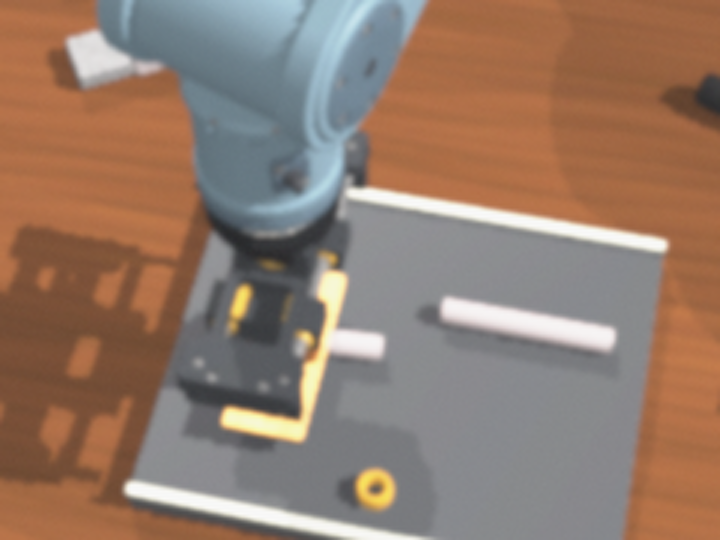

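Run:
```python
from h import *
s=imaging.capture("scene")
g=lambda u,v,z,x0,y0:ray(s,x0+(u+.5)/3-.5,y0+(v+.5)/3-.5,z)
print(g(462,244,.03,180,180),g(384,346,.03,200,170))
```

```text
[ 0.51259055 -0.03326595  0.03      ] [ 0.56812321 -0.03366616  0.03      ]
```

```bash
python3 -m inch '[[[0,0,0.01],[0,0,0]],[[0,0,0.05],[0,0,0]],[[0,0,0.1],[0,0,0]],[[-0.085,0.142,0],[0,0,0]],[[-0.115,0.19,0],[0,0,0]],[[-0.115,0.19,0],[0,0,0]],[[-0.11,0.188,0],[0,0,0]],[[0,0,0],[0,0,0]]]';python3 -m inch '[[[0,0,0],[0,0,0]],[[0,0,0],[0,0,0]]]'
python3 - <<'E'
from h import *
c=imaging.capture("scene");crop(c,"s6",200,170,240,180,3)
c=imaging.capture("top");crop(c,"t6",235,150,200,140,4)
E
```

```text
clock: 13.85
eef_pos: [0.5018, 0.0527, 0.0999]
tool_rot: [-3.134, -0.003, 1.567]
force: [-0.1, -0.1, -1.6]
grip_width: 0.203
clock: 14.02
eef_pos: [0.5079, 0.0473, 0.1016]
tool_rot: [-3.141, 0.0, 1.564]
force: [0.1, -0.1, -0.7]
grip_width: 0.201
```

View pics/s6.png

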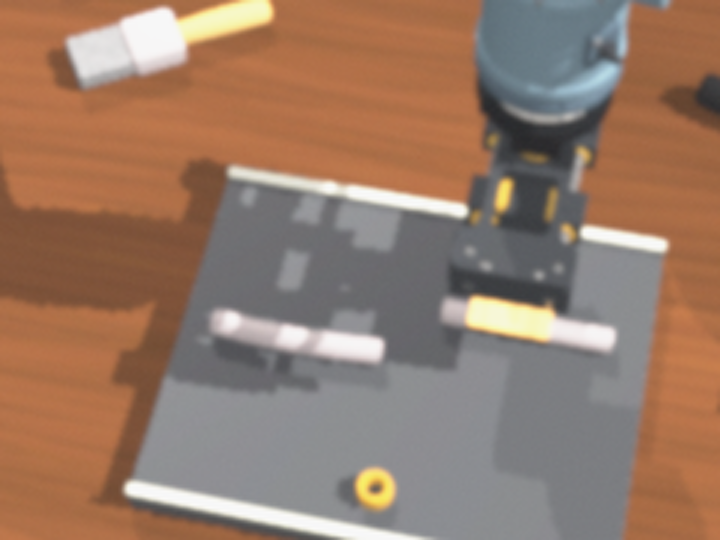

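View pics/t6.png

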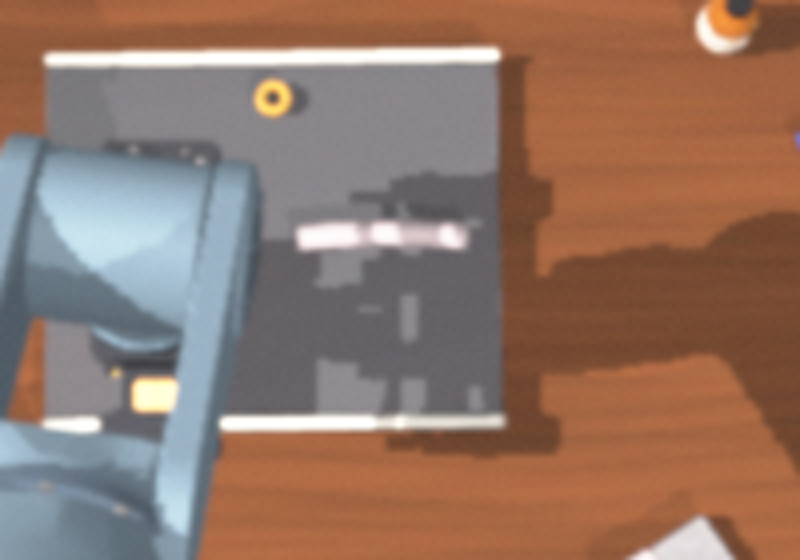

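The bent shaft rests at about t6 (383,236), one turn on and bowed away again. The paddle is over the left shaft. Descending.

```bash
python3 -m inch '[[[-0.012,0.028,-0.08],[0,0,0]],[[0,0,-0.055],[0,0,0]],[[0,0,0],[0,0,0]],[[0,0,0],[0,0,0]]]'; python3 -m inch '[[[0,0,-0.008],[0,0,0]],[[0,0,0],[0,0,0]],[[0,0,0],[0,0,0]]]'
```

```text
clock: 14.45
eef_pos: [0.5051, 0.0521, 0.0735]
tool_rot: [-3.139, -0.0, 1.562]
force: [0.5, 0.3, -1.1]
grip_width: 0.203
clock: 14.7
eef_pos: [0.506, 0.0525, 0.0733]
tool_rot: [3.141, 0.0, 1.563]
force: [0.6, 0.9, -1.4]
grip_width: 0.199
```

```bash
python3 -m inch '[[[0,0,-0.01],[0,0,0]],[[0,0,0],[0,0,0]],[[0,0,0],[0,0,0]]]'; python3 -m inch '[[[0,0,-0.005],[0,0,0]],[[0,0,0],[0,0,0]]]'
```

```text
clock: 14.95
eef_pos: [0.5056, 0.0528, 0.071]
tool_rot: [3.142, 0.0, 1.563]
force: [0.2, 0.2, -1.7]
grip_width: 0.201
clock: 15.12
eef_pos: [0.5056, 0.0528, 0.0698]
tool_rot: [-3.142, -0.0, 1.563]
force: [0.6, -0.2, -1.2]
grip_width: 0.198
```

```bash
python3 -m inch '[[[0,0,-0.002],[0,0,0]],[[0,0,0],[0,0,0]]]'; python3 -m inch '[[[0,0,-0.002],[0,0,0]],[[0,0,0],[0,0,0]]]'
```

```text
clock: 15.28
eef_pos: [0.5057, 0.0528, 0.0696]
tool_rot: [3.141, -0.0, 1.563]
force: [0.1, 0.5, 1.0]
grip_width: 0.203
clock: 15.45
eef_pos: [0.5059, 0.0528, 0.0693]
tool_rot: [3.141, -0.0, 1.563]
force: [0.3, 1.2, 0.9]
grip_width: 0.2
```

```bash
python3 -m inch '[[[0,0,-0.001],[0,0,0]],[[0.02,0,0],[0,0,0]],[[0.02,0,0],[0,0,0]],[[0,0,0],[0,0,0]]]'
```

```text
clock: 15.78
eef_pos: [0.5149, 0.0527, 0.0693]
tool_rot: [3.14, -0.0, 1.563]
force: [-0.2, 0.1, 2.9]
grip_width: 0.201
```

```bash
python3 -m inch '[[[0.02,0,0],[0,0,0]],[[0.02,0,0],[0,0,0]],[[0,0,0],[0,0,0]]]'
```

```text
clock: 16.03
eef_pos: [0.5228, 0.0527, 0.0692]
tool_rot: [3.14, 0.0, 1.563]
force: [0.4, 0.8, 2.6]
grip_width: 0.199
```

```bash
python3 -m inch '[[[0.02,0,0],[0,0,0]],[[0.02,0,0],[0,0,0]],[[0,0,0],[0,0,0]]]'
```

```text
clock: 16.28
eef_pos: [0.5307, 0.0527, 0.0691]
tool_rot: [3.14, 0.0, 1.563]
force: [-0.2, -0.8, 2.2]
grip_width: 0.202
```

```bash
python3 -m inch '[[[0.02,0,0],[0,0,0]],[[0.02,0,0],[0,0,0]],[[0,0,0],[0,0,0]]]'
```

```text
clock: 16.53
eef_pos: [0.5386, 0.0526, 0.0691]
tool_rot: [3.14, 0.0, 1.563]
force: [-0.9, -1.4, 3.1]
grip_width: 0.199
```

```bash
python3 -m inch '[[[0.02,0,0],[0,0,0]],[[0.02,0,0],[0,0,0]],[[0,0,0],[0,0,0]]]'
```

```text
clock: 16.78
eef_pos: [0.5465, 0.0526, 0.0691]
tool_rot: [3.141, 0.0, 1.563]
force: [0.5, -1.5, 2.6]
grip_width: 0.2
```

```bash
python3 -m inch '[[[0.02,0,0],[0,0,0]],[[0.02,0,0],[0,0,0]],[[0,0,0],[0,0,0]]]'
```

```text
clock: 17.03
eef_pos: [0.5544, 0.0526, 0.069]
tool_rot: [3.141, 0.0, 1.563]
force: [0.7, -2.6, 4.3]
grip_width: 0.201
```

```bash
python3 -m inch '[[[0.02,0,0],[0,0,0]],[[0.02,0,0],[0,0,0]],[[0,0,0],[0,0,0]]]'
```

```text
clock: 17.28
eef_pos: [0.5623, 0.0526, 0.0691]
tool_rot: [3.141, 0.0, 1.563]
force: [0.3, -2.5, 4.6]
grip_width: 0.201
```

```bash
python3 -m inch '[[[0.02,0,0],[0,0,0]],[[0.02,0,0],[0,0,0]],[[0,0,0],[0,0,0]]]'
```

```text
clock: 17.53
eef_pos: [0.5702, 0.0525, 0.069]
tool_rot: [3.141, 0.0, 1.563]
force: [0.3, -2.4, 3.9]
grip_width: 0.202
```

```bash
python3 -m inch '[[[0.02,0,0],[0,0,0]],[[0.02,0,0],[0,0,0]],[[0,0,0],[0,0,0]]]'
```

```text
clock: 17.78
eef_pos: [0.5781, 0.0525, 0.069]
tool_rot: [3.141, 0.0, 1.563]
force: [-0.0, -3.4, 3.7]
grip_width: 0.198
```

```bash
python3 -m inch '[[[0.02,0,0],[0,0,0]],[[0.02,0,0],[0,0,0]],[[0,0,0],[0,0,0]]]'
```

```text
clock: 18.03
eef_pos: [0.5861, 0.0525, 0.0689]
tool_rot: [3.141, 0.0, 1.563]
force: [0.4, -4.0, 4.1]
grip_width: 0.198
```

```bash
python3 -m inch '[[[0.02,0,0],[0,0,0]],[[0.02,0,0],[0,0,0]],[[0,0,0],[0,0,0]]]'
```

```text
clock: 18.28
eef_pos: [0.594, 0.0526, 0.0689]
tool_rot: [3.141, 0.0, 1.563]
force: [0.2, -3.5, 4.4]
grip_width: 0.203
```

```bash
python3 -m inch '[[[0.02,0,0],[0,0,0]],[[0.02,0,0],[0,0,0]],[[0,0,0],[0,0,0]]]'
```

```text
clock: 18.53
eef_pos: [0.602, 0.0526, 0.0689]
tool_rot: [3.141, 0.0, 1.563]
force: [0.0, -3.8, 3.4]
grip_width: 0.203
```

```bash
python3 -m inch '[[[0.02,0,0],[0,0,0]],[[0,0,0],[0,0,0]],[[0,0,0],[0,0,0]]]'
python3 - <<'E'
from h import *
c=imaging.capture("scene");crop(c,"s7",200,170,240,180,3)
E
```

```text
clock: 18.78
eef_pos: [0.6056, 0.0527, 0.0689]
tool_rot: [3.142, 0.0, 1.563]
force: [1.1, -4.2, 4.3]
grip_width: 0.202
```

View pics/s7.png

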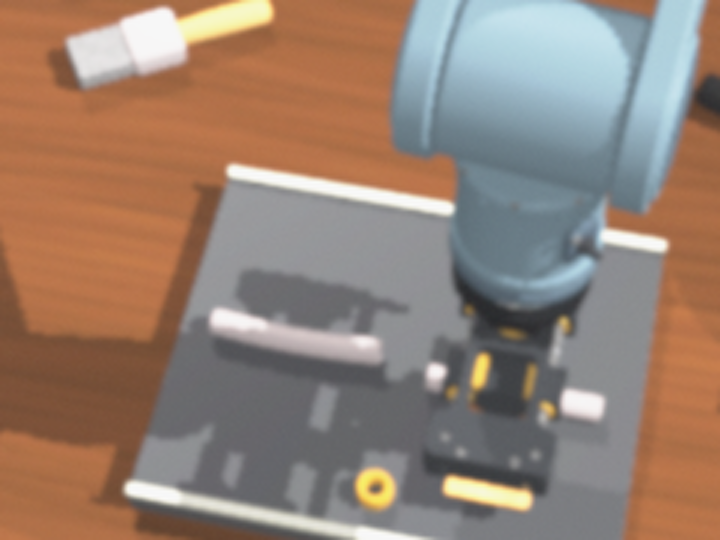

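```bash
python3 -m inch '[[[0,0,0.01],[0,0,0]],[[0,0,0.06],[0,0,0]],[[0,0,0.13],[0,0,0]],[[-0.066,-0.164,0.05],[0,0,0]],[[-0.066,-0.164,0],[0,0,0]],[[-0.066,-0.164,0],[0,0,0]],[[-0.066,-0.164,0],[0,0,0]],[[-0.066,-0.164,0],[0,0,0]]]'
python3 -m inch '[[[-0.066,-0.164,0],[0,0,0]],[[-0.066,-0.164,0],[0,0,0]],[[-0.066,-0.164,0],[0,0,-0.4]],[[-0.066,-0.164,0],[0,0,0]],[[-0.066,-0.164,0],[0,0,0]],[[-0.066,-0.164,0],[0,0,0]],[[0,0,0],[0,0,0]],[[0,0,0],[0,0,0]]]'
```

```text
clock: 19.5
eef_pos: [0.5383, -0.1114, 0.119]
tool_rot: [-3.141, -0.001, 1.564]
force: [0.6, 0.4, -1.7]
grip_width: 0.199
clock: 20.17
eef_pos: [0.4596, -0.3088, 0.1189]
tool_rot: [-3.142, -0.001, 1.532]
force: [-0.1, -0.2, -0.8]
grip_width: 0.199
```

```bash
python3 -m inch '[[[0,0,-0.15],[0,0,0]],[[0,0,-0.15],[0,0,0]],[[0,0,-0.09],[0,0,0]],[[0,0,0],[0,0,0]],[[0,0,0],[0,0,0]],[[0,0,0],[0,0,0]]]'
python3 - <<'E'
from h import *
print(robot.sense()['eef_pos'])
c=imaging.capture("top");crop(c,"t8",140,150,200,140,4)
E
```

```text
clock: 20.67
eef_pos: [0.4614, -0.3075, 0.042]
tool_rot: [3.141, 0.0, 1.536]
force: [-0.5, -0.1, -1.0]
grip_width: 0.201
[ 0.46138882 -0.30754646  0.04201696]
```

View pics/t8.png

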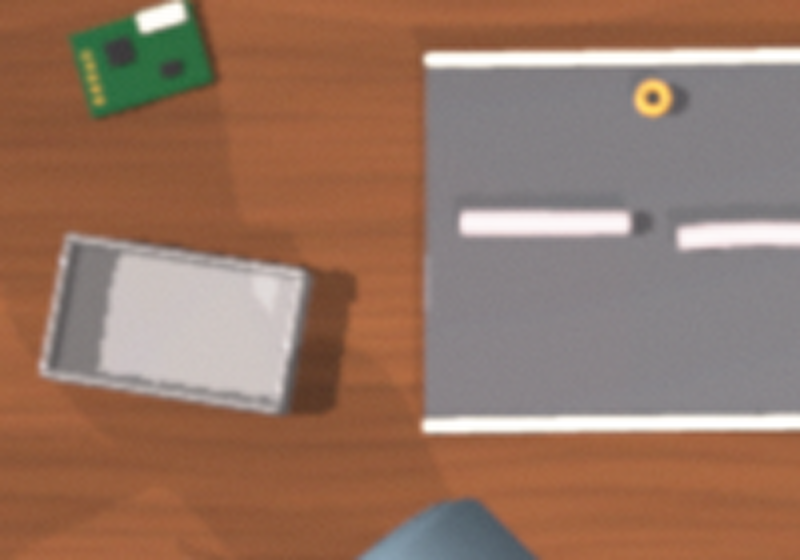

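The straight shaft rests at about t8 (545,222) on the plate. Now lowering the paddle to the bench.

```bash
python3 -m inch '[[[0,0,-0.03],[0,0,0]],[[0,0,0],[0,0,0]],[[0,0,0],[0,0,0]]]'; python3 -m inch '[[[0,0,-0.006],[0,0,0]],[[0,0,0],[0,0,0]]]'; python3 -m inch '[[[0,0,-0.004],[0,0,0]],[[0,0,0],[0,0,0]]]'
```

```text
clock: 20.97
eef_pos: [0.4606, -0.3081, 0.0353]
tool_rot: [3.141, 0.0, 1.535]
force: [-0.8, 0.2, -1.9]
grip_width: 0.202
clock: 21.13
eef_pos: [0.4604, -0.3081, 0.0338]
tool_rot: [3.141, 0.0, 1.535]
force: [-0.1, -0.5, -1.6]
grip_width: 0.198
clock: 21.3
eef_pos: [0.4604, -0.3082, 0.0332]
tool_rot: [3.142, 0.0, 1.535]
force: [-0.6, 1.5, 2.9]
grip_width: 0.199
```

```bash
python3 -m inch '[[[0,0,0],[0,0,0]],[[0,0,0],[0,0,0]],[[0,0,0],[0,0,0]],[[0,0,0],[0,0,0]]]' -0.1; python3 -m inch '[[[0,0,0.05],[0,0,0]],[[0,0,0.15],[0,0,0]],[[0,0,0.2],[0,0,0]],[[0,0,0.2],[0,0,0]],[[0,0.1,0],[0,0,0]],[[0.1,0.17,0],[0,0,0]],[[0.1,0.17,0],[0,0,0]],[[0,0,0],[0,0,0]]]'
python3 - <<'E'
from h import *
c=imaging.capture("scene");crop(c,"s9",160,160,260,190,3)
c=imaging.capture("top");crop(c,"t9",235,150,200,140,4)
E
```

```text
clock: 21.63
eef_pos: [0.4605, -0.3081, 0.0329]
tool_rot: [3.141, 0.0, 1.535]
force: [0.5, 0.5, -1.0]
grip_width: 0.449
clock: 22.3
eef_pos: [0.5026, -0.2151, 0.1541]
tool_rot: [3.14, -0.001, 1.539]
force: [-0.7, -0.2, 0.6]
grip_width: 0.448
```

View pics/s9.png

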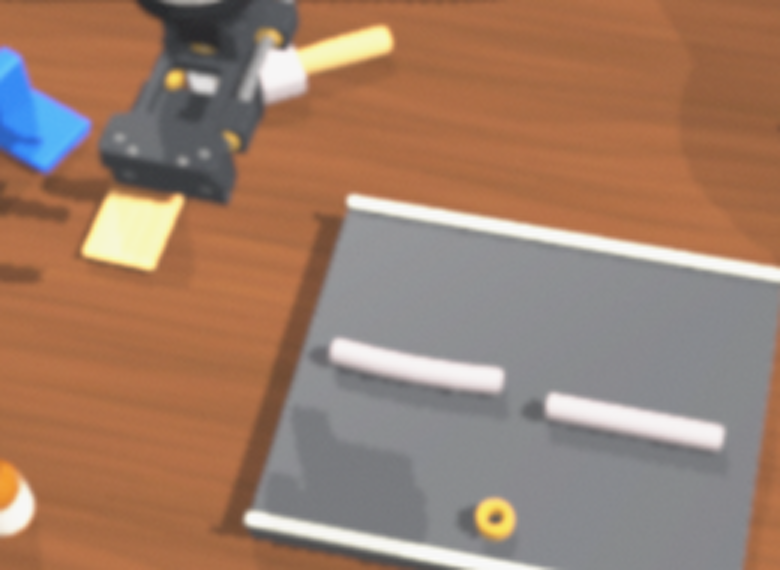

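View pics/t9.png

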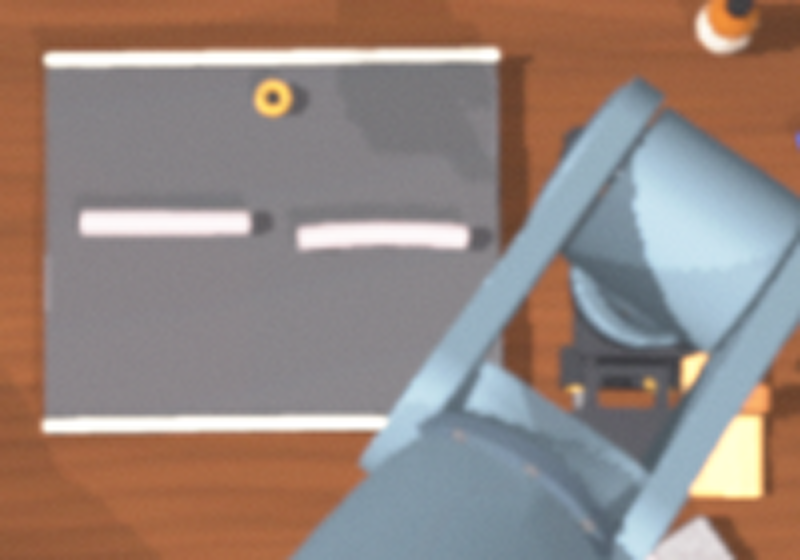

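Run:
```python
from h import *
np.set_printoptions(precision=4,suppress=True)
c=imaging.capture("top");s=imaging.capture("scene")
f=lambda u,v,z,x0=235,y0=150,k=4:ray(c,x0+(u+.5)/k-.5,y0+(v+.5)/k-.5,z)
g=lambda u,v,z:ray(s,160+(u+.5)/3-.5,160+(v+.5)/3-.5,z)
for p in [(297,239),(470,237),(384,235),(79,224),(251,222)]: print(f(*p,.03))
for p in [(331,349),(503,380),(417,370)]: print(g(*p,.03))
print(robot.sense()['eef_pos'])
```

```text
[ 0.5689 -0.0325  0.03  ]
[ 0.5687 -0.1458  0.03  ]
[ 0.5708 -0.0895  0.03  ]
[0.5808 0.1106 0.03  ]
[ 0.5806 -0.0024  0.03  ]
[ 0.5714 -0.1469  0.03  ]
[ 0.5711 -0.0337  0.03  ]
[ 0.5752 -0.089   0.03  ]
[ 0.5003 -0.2205  0.1533]
```

```bash
python3 -m inch '[[[0.09,0.164,0],[0,0,0.5]],[[0.09,0.164,0],[0,0,0]],[[0.09,0.164,0],[0,0,0]],[[0.09,0.164,-0.05],[0,0,0]],[[0,0,-0.15],[0,0,0]],[[0,0,-0.15],[0,0,0]],[[0,0,-0.1],[0,0,0]],[[0,0,0],[0,0,0]]]'; python3 -m inch '[[[0,0,0],[0,0,0]],[[0,0,0],[0,0,0]]]'
python3 - <<'E'
from h import *
c=imaging.capture("scene");crop(c,"s10",200,220,160,110,5)
print(robot.sense()['eef_pos'])
E
```

```text
clock: 23.17
eef_pos: [0.5688, -0.0889, 0.0582]
tool_rot: [-3.133, -0.003, 1.569]
force: [-1.2, 0.5, -0.3]
grip_width: 0.452
clock: 23.33
eef_pos: [0.5731, -0.0902, 0.0642]
tool_rot: [3.14, 0.001, 1.568]
force: [0.7, -0.2, 0.3]
grip_width: 0.452
[ 0.57354906 -0.09023491  0.06470421]
```

View pics/s10.png

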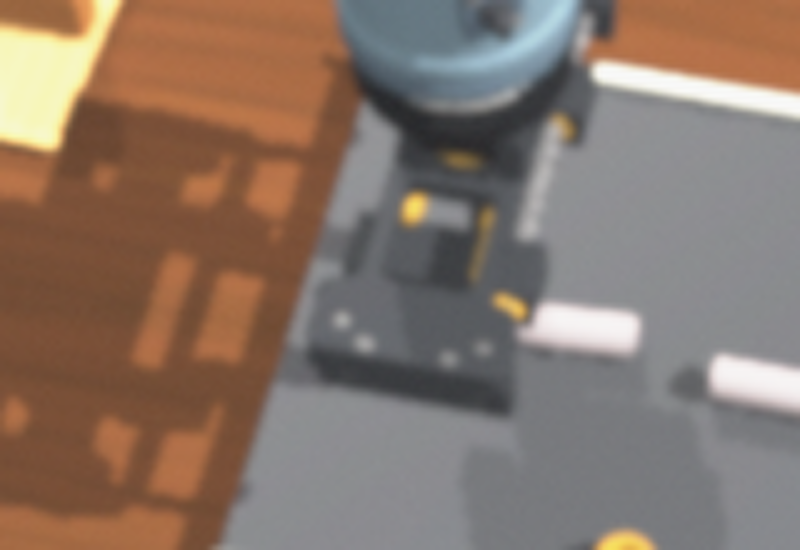

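Jaws are either side of the shaft. Down by 24 mm, then close.

```bash
python3 -m inch '[[[-0.005,0,-0.06],[0,0,0]],[[0,0,-0.05],[0,0,0]],[[0,0,0],[0,0,0]],[[0,0,0],[0,0,0]],[[0,0,0],[0,0,0]]]'
```

```text
clock: 23.8
eef_pos: [0.5713, -0.0888, 0.0408]
tool_rot: [-3.141, -0.0, 1.57]
force: [0.4, -0.1, 0.9]
grip_width: 0.448
```

```bash
python3 -m inch '[[[0,0,-0.01],[0,0,0]],[[0,0,0],[0,0,0]],[[0,0,0],[0,0,0]]]'
```

```text
clock: 24.05
eef_pos: [0.5715, -0.0888, 0.039]
tool_rot: [3.141, 0.0, 1.57]
force: [-0.7, 0.1, -0.3]
grip_width: 0.45
```

```bash
python3 -m inch '[[[0,0,0],[0,0,0]],[[0,0,0],[0,0,0]],[[0,0,0],[0,0,0]],[[0,0,0],[0,0,0]],[[0,0,0],[0,0,0]],[[0,0,0],[0,0,0]]]' -1 30; python3 -m inch '[[[0,0,0.05],[0,0,0]],[[0,0,0.1],[0,0,0]],[[0,0,0.15],[0,0,0]],[[0,0,0.15],[0,0,0]],[[0,0,0],[0,0,0]],[[0,0,0],[0,0,0]]]'
python3 - <<'E'
from h import *
c=imaging.capture("scene");crop(c,"s11",200,170,240,180,3)
print(robot.sense()['eef_pos'])
E
```

```text
clock: 24.55
eef_pos: [0.5718, -0.0889, 0.0391]
tool_rot: [3.141, 0.0, 1.57]
force: [0.3, 0.7, 0.5]
grip_width: 0.17
clock: 25.05
eef_pos: [0.5725, -0.0892, 0.1311]
tool_rot: [3.138, 0.001, 1.57]
force: [0.0, -0.3, -2.2]
grip_width: 0.174
[ 0.57121586 -0.08877752  0.12920789]
```

View pics/s11.png

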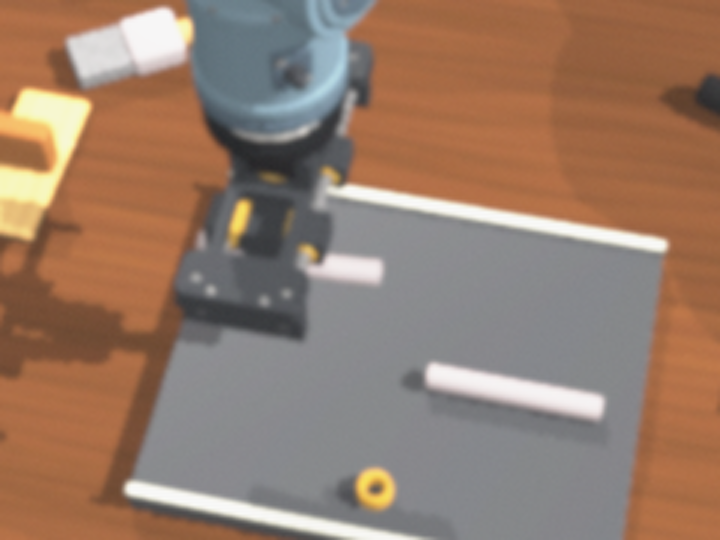

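```bash
python3 -m inch '[[[0,0.05,0],[0,0,0]],[[-0.02,0.12,0],[0,0,-0.4]],[[-0.025,0.16,0],[0,0,-0.4]],[[-0.025,0.18,0],[0,0,-0.4]],[[-0.025,0.18,0],[0,0,-0.4]],[[-0.025,0.18,0],[0,0,-0.4]],[[-0.025,0.18,0],[0,0,-0.375]],[[-0.025,0.18,0],[0,0,0]]]'; python3 -m inch '[[[-0.025,0.18,0],[0,0,0]],[[-0.025,0.18,0],[0,0,0]],[[-0.025,0.18,0],[0,0,0]],[[-0.02,0.12,0],[0,0,0]],[[-0.02,0.04,0],[0,0,0]],[[0,0,0],[0,0,0]],[[0,0,0],[0,0,0]],[[0,0,0],[0,0,0]]]'
python3 - <<'E'
from h import *
c=imaging.capture("scene");crop(c,"s12",400,200,200,150,4)
print(robot.sense()['eef_pos'],robot.sense()['tool_rot'])
E
```

```text
clock: 25.77
eef_pos: [0.5351, 0.1593, 0.1268]
tool_rot: [-3.138, 0.001, 1.403]
force: [0.3, 0.1, -2.2]
grip_width: 0.168
clock: 26.43
eef_pos: [0.514, 0.296, 0.128]
tool_rot: [-3.14, 0.001, 1.403]
force: [0.1, -0.7, -2.0]
grip_width: 0.17
[0.51443085 0.2957713  0.12832058] [-3.14073267e+00  8.63242127e-04  1.40273775e+00]
```

View pics/s12.png

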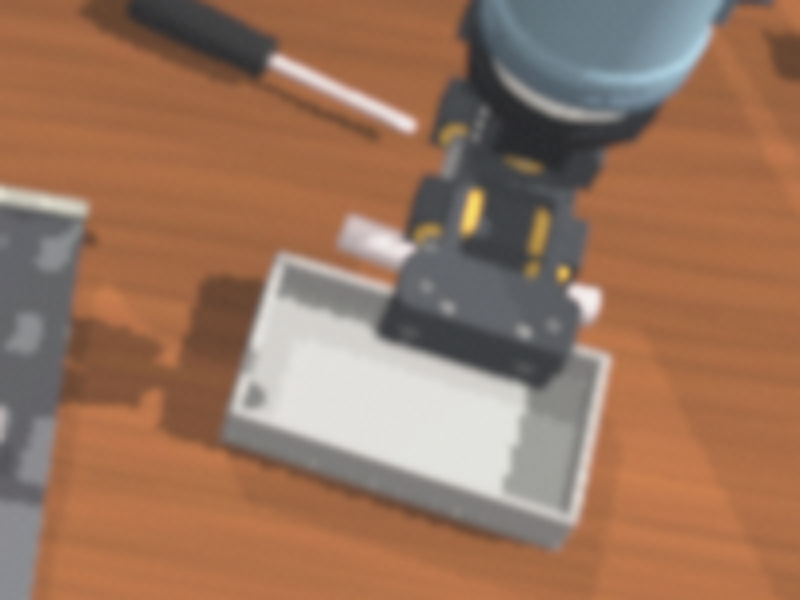

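```bash
python3 -m inch '[[[0.02,0.01,-0.1],[0,0,0]],[[0,0,-0.15],[0,0,0]],[[0,0,-0.1],[0,0,0]],[[0,0,0],[0,0,0]],[[0,0,0],[0,0,0]],[[0,0,0],[0,0,0]]]'
python3 - <<'E'
from h import *
c=imaging.capture("scene");crop(c,"s13",400,200,200,150,4)
g=lambda u,v,z:ray(c,400+(u+.5)/4-.5,200+(v+.5)/4-.5,z)
for p in [(280,255),(608,355),(567,523),(232,412)]: print(g(*p,.028))
print(robot.sense()['eef_pos'],robot.sense()['force'])
E
```

```text
clock: 26.98
eef_pos: [0.5196, 0.2987, 0.0601]
tool_rot: [3.14, -0.001, 1.403]
force: [0.1, -0.5, -0.7]
grip_width: 0.172
[0.46240719 0.22753432 0.028     ]
[0.48703389 0.38290735 0.028     ]
[0.58011946 0.36436745 0.028     ]
[0.55421811 0.21182398 0.028     ]
[0.51990021 0.29903703 0.06067211] [ 1.44552773  0.47415849 -1.33986355]
```

View pics/s13.png

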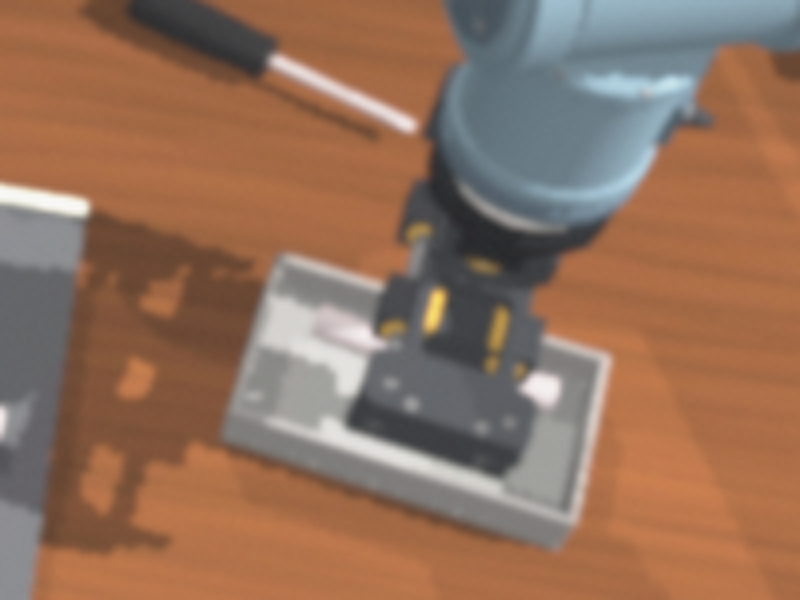

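The shaft is centred over the tray and parallel to it. Lowering.

```bash
python3 -m inch '[[[0,0,-0.08],[0,0,0]],[[0,0,-0.06],[0,0,0]],[[0,0,-0.02],[0,0,0]],[[0,0,0],[0,0,0]],[[0,0,0],[0,0,0]]]'; python3 -m inch '[[[0,0,-0.01],[0,0,0]],[[0,0,0],[0,0,0]],[[0,0,0],[0,0,0]]]'
```

```text
clock: 27.45
eef_pos: [0.5184, 0.2992, 0.0271]
tool_rot: [-3.141, 0.0, 1.404]
force: [0.1, -0.0, -1.3]
grip_width: 0.175
clock: 27.7
eef_pos: [0.5187, 0.2993, 0.0253]
tool_rot: [3.141, -0.0, 1.404]
force: [-0.2, 0.2, -2.0]
grip_width: 0.17
```

```bash
python3 -m inch '[[[0,0,-0.005],[0,0,0]],[[0,0,0],[0,0,0]]]'; python3 -m inch '[[[0,0,-0.004],[0,0,0]],[[0,0,0],[0,0,0]]]'
```

```text
clock: 27.87
eef_pos: [0.5185, 0.2992, 0.024]
tool_rot: [3.141, -0.0, 1.404]
force: [-0.0, 0.1, -1.6]
grip_width: 0.174
clock: 28.03
eef_pos: [0.5185, 0.2992, 0.0231]
tool_rot: [3.141, -0.0, 1.404]
force: [-0.4, -0.7, -2.0]
grip_width: 0.169
```

Within a millimetre of the floor. Releasing with a small opening and retreating.

```bash
python3 -m inch '[[[0,0,0],[0,0,0]],[[0,0,0],[0,0,0]],[[0,0,0],[0,0,0]],[[0,0,0],[0,0,0]],[[0,0,0],[0,0,0]]]' -0.38; python3 -m inch '[[[0,0,0.03],[0,0,0]],[[0,0,0.1],[0,0,0]],[[0,0,0.2],[0,0,0]],[[0,0,0.2],[0,0,0]],[[0,0,0.2],[0,0,0]],[[-0.15,0.1,0],[0,0,0]],[[-0.15,0.1,0],[0,0,0]],[[-0.15,0.1,0],[0,0,0]]]';python3 -m inch '[[[-0.15,0.1,0],[0,0,0]],[[-0.15,0.1,0],[0,0,0]],[[0,0,0],[0,0,0]],[[0,0,0],[0,0,0]]]'
python3 - <<'E'
from h import *
c=imaging.capture("scene");cv2.imwrite("pics/s14.png",c["pixels"][:,:,::-1])
crop(c,"s14c",400,200,200,150,4)
c=imaging.capture("top");cv2.imwrite("pics/t14.png",c["pixels"][:,:,::-1])
E
```

```text
clock: 28.45
eef_pos: [0.5185, 0.2992, 0.0232]
tool_rot: [3.141, -0.0, 1.404]
force: [0.6, 0.7, -0.3]
grip_width: 0.308
clock: 29.12
eef_pos: [0.4282, 0.3597, 0.1709]
tool_rot: [3.139, -0.002, 1.402]
force: [-0.5, 0.6, 0.8]
grip_width: 0.311
clock: 29.45
eef_pos: [0.367, 0.4001, 0.1696]
tool_rot: [3.141, -0.0, 1.408]
force: [0.2, -0.5, 0.3]
grip_width: 0.307
```

View pics/s14.png

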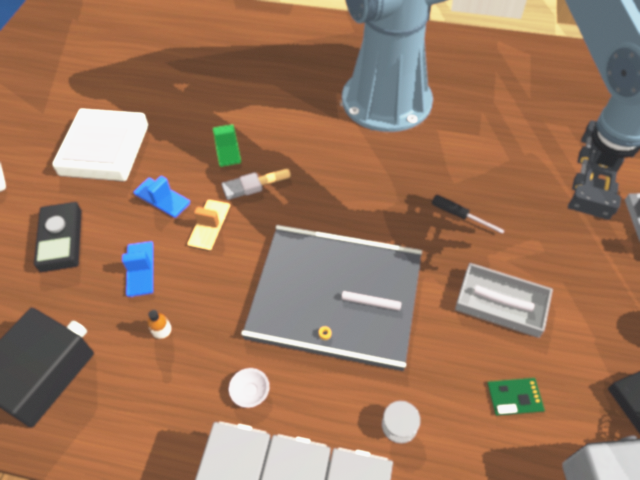

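View pics/s14c.png

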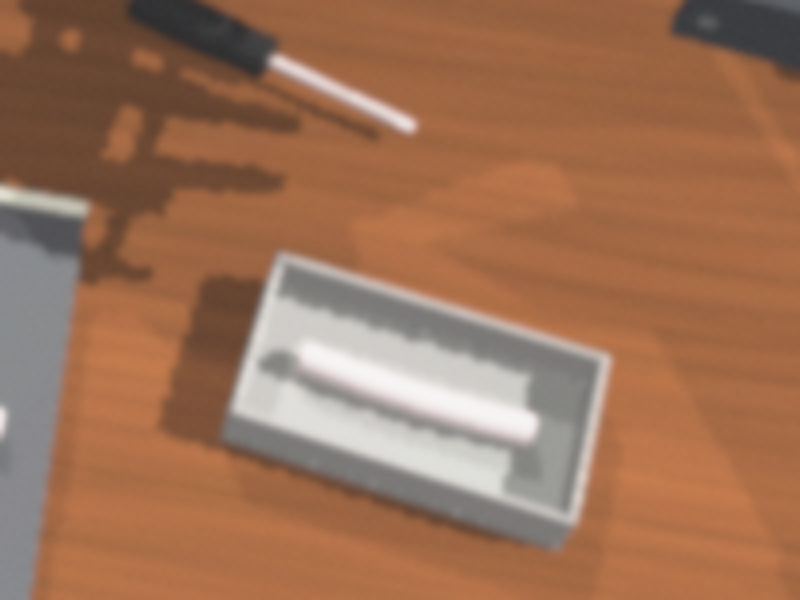

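View pics/t14.png

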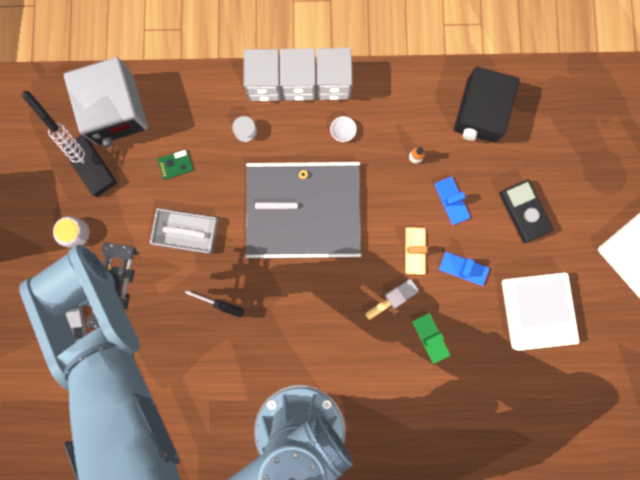

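The bent shaft lies flat in the middle of the tray at scene (503,298). The straight shaft is on the plate at (371,301), and the paddle is flat at (209,225). The bystanders sit where they did at the start and the gripper is clear.

```bash
python3 -c "
from station import sign_off; print(sign_off())"
```

```text
the job is handed in; nothing more can be done
None
```

I rolled both shafts one full turn under the paddle, put the paddle back, laid the bent shaft in the tray and handed the job in at about 29.5 s of the 72 s allowed.

- **Right shaft, bent:** it lifted the paddle about 2 mm in the second half of the turn. The press stayed at about 8 N or less, reading the wrist force with the paddle's weight allowed for. It is the one now in the tray.
- **Left shaft, straight:** the paddle height stayed within about 0.4 mm, with a press of about 6 N or less. It is still on the plate where it stopped, about 50 mm on.
- **Last pictures:** the bent shaft lies flat and centred in the tray. The paddle is flat, rubber down, in its old place. The other objects look unmoved and the gripper is clear of everything.

**Disagreed or not proven:**
- The bent shaft measured about 55 mm of travel against the expected 50 mm.
- The sideways force rose to about 4 N while rolling the straight shaft.
- I read the force only at the end of each step, so a brief peak between readings would not have shown.

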